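# Hang up the dust cap, then key a spindle into a stirrer drive and hold it pressed

### The arm

A 6-joint arm with a two-finger parallel gripper is mounted at the origin on a cart in front of the work surface, level with it; the furniture and walls round the work are solid. World frame = base frame: x ahead of the robot, y to its left, z up, the work surface at z = 0. Lengths are in m, angles in rad, forces in N, time in s.
With the tool pointing down it reaches from about 0.3 to 0.75 m from the base axis. Payload 8.5 kg.
Tool frame: the origin (TCP) lies where the fingers leave the gripper's body, on its centre line; the fingertips stand 73 mm ahead of it and the grasp point (between the pads) lies 54 mm ahead of it; z points along the fingers, y is the direction in which the jaws open and shut (so a half turn about z gives the same grasp; the last joint's range is limited). The gripper opens to 85 mm and grips with 20 to 120 N. Pads are 22 mm wide; open, the fingers measure 114 mm over their backs; the gripper's body (76 mm by 85 mm) begins 54 mm behind the grasp point. The pads swing forward as they close: fully open they stand 13 mm farther back than shut.
Start: joints at [-1.45, 0.381, 1.297, -0, 1.464, -0.215], TCP at [0.181, -0.519, 0.304] pointing down, gripper open.
Joint ranges: [-3.11, 3.11], [-0.89, 2.33], [0.22, 2.48], [-1.42, 4.56], [0.17, 2.85], [-2.88, 2.88]. Speed limits (rad/s): [2.39, 2.39, 3.14, 3.14, 3.14, 3.14].

### API

Orientations are given as a unit quaternion [x, y, z, w].
In Python, from plant import ctrl, get_image, close_job gives the robot as it stands.
- The arm moves only by the tool carry_out, never from a script. Its argument "motion" is one flat list of numbers, 6 for each row, row after row: the shift along the world's x, y, z in cm, then the turn, a rotation vector about the world's x, y, z in degrees. In form: [x, y, z, ax, ay, az, x, y, z, ax, ay, az, ...]. A call has 1 to 8 rows; each row shifts and turns the commanded pose from where the row before left it; what a row does not reach is not made up. A row lasts 1/10 s, in which the tool goes at most 50 mm and 8.59 degrees, less where a joint would pass 70% of its speed; a pose out of reach is approached as far as the arm can. A call is refused whole if a number of a shift passes 5 or a number of a turn 8.59, either way. A call with a gripper value outside its range is refused whole. "hand" is the finger opening in cm, from 0 to 8.54, set as the call begins (left out, the last holds). The fingers move at their own pace and stop on an object; "force" is the grip in N (left out, the last holds). Time passes only in rows, so rows that do not move let the fingers close. It gives the time, the measured TCP pose, the force and the opening at its end, in the units of the state.
- ctrl.sense(): the state, without advancing time (a new reading comes with each control period).
- get_image(name): name is "scene" or "side" or "wrist"; returns a dict with "frame" (400x640x3 uint8, red, green, blue), "range_z" (400x640 float32, m along the optical axis (not along the pixel's ray), 0 where there is no reading), "fx", "fy", "cx", "cy" (pixels), "pose" (4x4, takes a point from camera to world coordinates); the wrist camera has in their place "mount" (4x4, takes a point from camera to tool coordinates, whose origin is the TCP and whose axes are the flange's). Camera axes: x right, y down, z forward; pixel columns grow to the right and rows downward; lengths in m; the calibration is good to about 2 mm. A picture is of the moment at which its call begins: read the wrist's pose just before it.
- close_job(): hands the job in, once; it reports no verdict.
The state is a dict: "t": time; "joint_pos": joint angles; "dq": joint speeds; "joint_efforts": joint torques, N m; "ee_pos": TCP position; "tool_rot": TCP orientation; "force": force on the tool from outside, world axes, zero at the start; "moment": the same for the moment, N m; "gripper_width": finger opening in m.
Only numpy, scipy, OpenCV 4.12 (cv2) and the standard library are available. Lean on these libraries where they do the work, as an engineer would, in place of code of your own. Each camera call takes 0.05 s, during which the arm holds its last target.

### The job

Take the dust cap off the hub of the stirrer drive and hang it by its eye on the peg of the stand. Then take the keyed spindle out of its holder, put it into the hub, turn it until the key slips into the keyway, and keep pushing until its collar lies on the hub and the sprung hub is pressed all the way down to its stop. Finish like that, still gripping the spindle and holding the hub fully down, and leave the other things on the bench where they are.

Things in the scene. Friction and masses are not known exactly. Their poses are not given: they have to be found in the camera images.
- drive: Stirrer drive, fixed: grey square housing 100 x 100 mm, 45 mm high, with a dark panel and one small knob on its front (-x side); the steel hub stands in its middle. Origin: centre of its underside; z is the hub's axis. Place and yaw vary.
- hub_top (a point): Centre of the hub's upper face, 78 mm above the bench when up, axes as the drive's; moves down with the hub. Hub: round, 40 mm diameter, 33 mm above the housing, does not turn. Bore 16 mm diameter, 52 mm deep, right through, with one keyway 7.5 mm wide on the +x side (away from the front panel) to 12.5 mm from the axis, open at the top. The cap covers it at first.
- hub (a joint): Downward travel of the sprung hub in m: 0 up, 0.008 at its lower stop. The spring takes about 8 N to start and 13 N at the stop (the spindle's weight is 2 N of it); the hub rises again when let go.
- cap: Loose aluminium dust cap, 60 g: disc 42 mm diameter, 6 mm thick, on the hub; a 12 mm plug, 10 mm long, below it in the bore; on top an upright flat tag, 42 mm wide along y, 6 mm thick along x, rising to 56 mm above the disc's underside, to be gripped by its two edges. Origin: centre of the disc's underside. Yaw varies; either way round is good.
- cap_eye (a point): Centre of the round eye in the cap's tag: hole of 22 mm diameter, its axis along the cap's x, 34 mm above the disc's underside; axes as the cap's.
- stand: Fixed stand: dark base 80 x 70 mm, 12 mm thick; upright 20 mm wide, 135 mm high, its front face at x = +5 mm; one horizontal round peg, 8 mm diameter, that points along -x at 125 mm height. Origin: centre of the base's underside. Place and yaw vary.
- peg (a point): Middle of the peg, on its axis, 125 mm above the bench; axes as the stand's. The straight peg runs from the upright (30 mm to +x of this point) to 22 mm to -x; there its upturned tip begins, ending 34 mm to -x, its top 9 mm above the axis. A hanging cap has its eye's centre about 7 mm below the peg's axis.
- holder: Fixed grey holder block, 64 x 64 mm, 55 mm high, with a 27 mm hole from above in which the spindle stands. Origin: centre of its underside.
- spindle: Keyed spindle, loose, 200 g, upright in the holder. Origin: centre of its lower end, z up. Shaft 14 mm diameter, 34 mm long, lowest 6 mm tapered; key 5 mm wide on +x, 16 to 34 mm up, to 11 mm from the axis; collar 34 mm diameter from 34 to 40 mm, with a pointer lug on +x above the key; dark block grip from 40 to 86 mm, 34 mm along x, 20 mm thick along y (grip across these 20). Yaw varies.
- collar (a point): Centre of the underside of the spindle's collar, 34 mm above its lower end; axes as the spindle's. In the holder it lies on the block; when home it meets the hub's upper face.
- sample_pot: Bystander: small pot with screw lid, 46 mm diameter, 57 mm high. Leave alone. Origin: underside.
- vial_d: Bystander: small capped vial, 25 mm diameter, 60 mm high. Leave alone. Origin: underside.
- petri_0: Bystander: petri dish, 58 mm diameter, 13 mm high. Leave alone. Origin: underside.
- stopcock: Bystander: small stopcock, 44 mm long, lying. Leave alone.
Mind the look-alikes: they are no part of the job. Leave any red look-alike of the cap alone.

How it is judged:
By the outcome, as a careful person would: the job done as asked, in the order asked, and still so for the second after the job is handed in, while the arm keeps its last pose, push and grip.
It also fails if it takes over 66 s, if anything falls off the work surface, if the arm or the gripper's body presses on something with over 40 N, if the wrist force passes 120 N, or if a joint passes its speed limit or range.

## Working session

There is one attempt and no reset: what is moved stays moved. The work goes in short steps, Python scripts to look and compute and a tool call to move; the robot and the scene stay as the last step left them, time stands still between calls to the robot, and variables do not carry over. Pictures are saved under pics/ and viewed, and the job is handed in when it is done.

Besides the shell and the picture viewer there is one more tool, called after ">>>" as a command line: name --argument value ..., lists and objects as JSON in quotes. carry_out: Moves the arm, as the interface text tells. Its arguments: {"type":"object","properties":{"motion":{"type":"array","items":{"type":"number"}},"hand":{"type":"number"},"force":{"type":"number"}},"required":["motion"]}

```bash
ls; mkdir -p pics
python3 - <<'E'
from plant import ctrl,get_image
import cv2,numpy as np
s=ctrl.sense()
print({k:np.round(v,3) for k,v in s.items()})
for n in("scene","side","wrist"):
    im=get_image(n); cv2.imwrite(f"pics/{n}0.png",im["frame"][:,:,::-1])
    print(n,im["fx"],im["fy"],im["cx"],im["cy"]);print(np.round(im.get("pose",im.get("mount")),4))
    np.savez(f"{n}0.npz",**im)
E
```

```text
pics
{'t': np.float64(0.0), 'joint_pos': array([-1.45 ,  0.381,  1.298,  0.   ,  1.464, -0.215]), 'dq': array([-0.001,  0.002, -0.   , -0.   ,  0.   ,  0.001]), 'joint_efforts': array([-1.0000e-03, -4.4846e+01, -2.3128e+01, -0.0000e+00,  5.0000e-03,
       -0.0000e+00]), 'ee_pos': array([ 0.181, -0.519,  0.303]), 'tool_rot': array([ 0.986,  0.167,  0.   , -0.001]), 'force': array([1.132, 0.112, 0.218]), 'moment': array([ 0.045, -0.069, -0.005]), 'gripper_width': np.float64(0.085)}
scene 429.85020310220835 429.85020310220835 316.38113940445385 205.8207282248654
[[-0.8635 -0.3909  0.3187  0.2276]
 [-0.5041  0.6502 -0.5684  0.3103]
 [ 0.0149 -0.6515 -0.7585  0.752 ]
 [ 0.      0.      0.      1.    ]]
side 482.04313931971296 482.04313931971296 316.9364939505069 196.96951400977593
[[ 0.9953 -0.0221  0.0941  0.4062]
 [-0.0941 -0.4438  0.8912 -1.1385]
 [ 0.022  -0.8959 -0.4438  0.5681]
 [ 0.      0.      0.      1.    ]]
wrist 359.0032550788271 359.0032550788271 315.59617101509195 198.56682027264353
[[-2.000e-04 -9.477e-01 -3.192e-01  8.230e-02]
 [ 1.000e+00 -5.000e-04  1.100e-03  8.000e-04]
 [-1.200e-03 -3.192e-01  9.477e-01 -7.010e-02]
 [ 0.000e+00  0.000e+00  0.000e+00  1.000e+00]]
```

View pics/scene0.png

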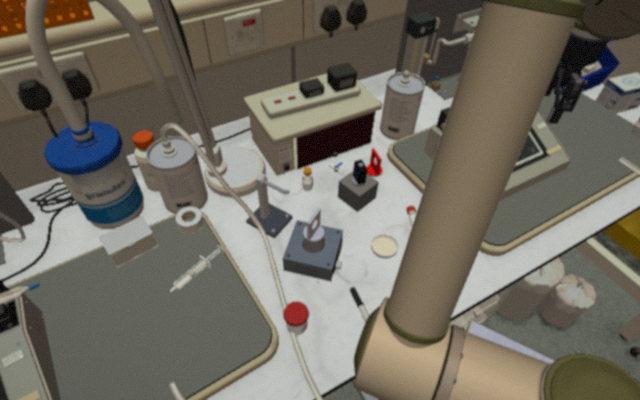

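View pics/side0.png

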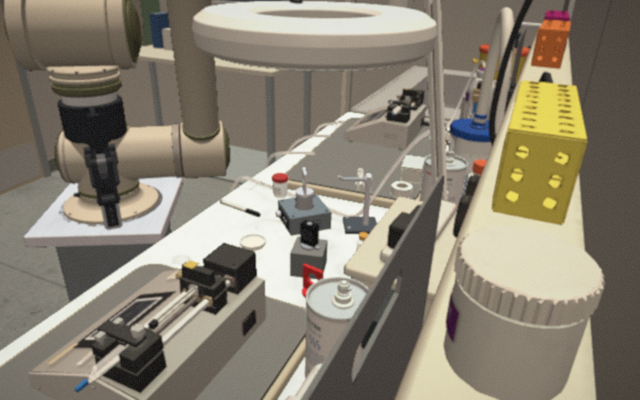

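View pics/wrist0.png

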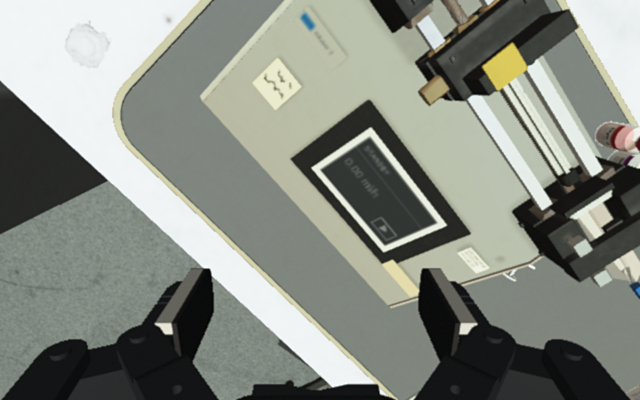

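Scene view: the drive with the cap is at about (313,245), the stand at (270,205), the holder with the dark spindle at (358,187), and the red look-alike at (374,162). The side view shows a ring lamp overhead. Next I'll enlarge these and get coarse positions.

```bash
cat > h.py <<'E'
import numpy as np,cv2
from scipy.spatial.transform import Rotation as R
def T(s):
    M=np.eye(4);M[:3,:3]=R.from_quat(s["tool_rot"]).as_matrix();M[:3,3]=s["ee_pos"];return M
def P(im): return im["pose"]
def pt(im,P,u,v,d=None):
    z=im["range_z"][int(round(v)),int(round(u))] if d is None else d
    return (P@np.array([(u-im["cx"])/im["fx"]*z,(v-im["cy"])/im["fy"]*z,z,1]))[:3]
def ray(im,P,u,v,h):
    d=P[:3,:3]@np.array([(u-im["cx"])/im["fx"],(v-im["cy"])/im["fy"],1]);o=P[:3,3]
    return o+d*(h-o[2])/d[2]
def proj(im,P,p):
    q=np.linalg.inv(P)@np.append(p,1);return np.array([im["fx"]*q[0]/q[2]+im["cx"],im["fy"]*q[1]/q[2]+im["cy"]])
def cloud(im,P):
    z=im["range_z"];v,u=np.mgrid[0:400,0:640]
    q=np.stack([(u-im["cx"])/im["fx"]*z,(v-im["cy"])/im["fy"]*z,z],-1)
    return q@P[:3,:3].T+P[:3,3]
E
python3 - <<'E'
from h import *
S=dict(np.load("scene0.npz"));D=dict(np.load("side0.npz"))
cv2.imwrite("pics/sc1.png",cv2.resize(S["frame"][130:290,230:430,::-1],(800,600),interpolation=cv2.INTER_CUBIC)[:600])
cv2.imwrite("pics/sd1.png",cv2.resize(D["frame"][150:300,220:420,::-1],(800,600),interpolation=cv2.INTER_CUBIC))
cs=cloud(S,S["pose"]);cd=cloud(D,D["pose"])
for n,u,v in [("capdisc",313,243),("tag",314,222),("drv",295,250),("holder",358,190),("spin",359,172),("red",374,162),("standbase",270,222),("pegup",262,190),("petri",384,246),("pot",296,316),("vial",308,180)]: print(n,cs[v,u].round(3))
for n,u,v in [("ring",315,45),("ringL",200,25),("ringR",430,25),("upr",367,200),("pegtip",343,178),("arm",90,190)]: print(n,cd[v,u].round(3))
# hi points in region
for nm,c in(("s",cs),("d",cd)):
    m=(c[...,0]>0.25)&(c[...,0]<0.85)&(abs(c[...,1])<0.4)&(c[...,2]>0.16)
    m&=(D if nm=="d" else S)["range_z"]>0
    q=c[m]; H,xe,ye=np.histogram2d(q[:,0],q[:,1],bins=[np.arange(.25,.86,.05),np.arange(-.4,.41,.05)]);print(nm);print(H.astype(int))
m=(cd[...,2]>0.2)&(cd[...,0]>0.2)&(abs(cd[...,1])<.6)&(D["range_z"]>0)&(D["range_z"]<1.2)
print(cd[m].min(0),cd[m].max(0))
E
```

```text
capdisc [ 0.471 -0.113  0.073]
tag [0.228 0.31  0.752]
drv [ 0.503 -0.097  0.045]
holder [ 0.465 -0.299  0.056]
spin [ 0.471 -0.308  0.101]
red [ 0.48  -0.42   0.035]
standbase [ 0.602 -0.152  0.012]
pegup [ 0.619 -0.157  0.1  ]
petri [ 0.36  -0.22   0.013]
pot [0.422 0.027 0.057]
vial [ 0.585 -0.284  0.036]
ring [ 0.444 -0.741  0.506]
ringL [ 0.346 -0.675  0.512]
ringR [ 0.555 -0.683  0.515]
upr [ 0.623 -0.172  0.076]
pegtip [ 0.567 -0.159  0.127]
arm [-0.021 -0.063  0.064]
s
[[   0    0    0    0    0 2257 5645 3123 1914 1172    0    0    0    0
     0    0]
 [   0    0    0    0    0    0    0    0    4    0    0    0    0    0
     0    0]
 [   0    0    0    0    0    0    0    0    0    0    0    0    0    0
     0    0]
 [   0    0    0    0    0    0    0    0    0    0    0    0    0    0
     0    0]
 [   0    0    0    0    0    0    0    0    0    0    0    0    0    0
     0    0]
 [   0    0    0    0    0    0    0    0    0    0    0    0    0    0
     0    0]
 [   0    0    0    0    0    0    0    0    0    0    0    0    0    0
     0    0]
 [   0    0    0    0  
[... 798 characters left out ...]
  0    0    0    0
     0    0]
 [   0    0    0    0    0    0    0    0    0    0    0    0    0    0
     0    0]
 [   0    0    0    0    0    0    0    0    0    0    0    0    0    0
     0    0]
 [   0    0    0    0    0    0    0    0    0    0    0    0    0    0
     0    0]
 [   0    0    0    0    0    0    0    0    0    0    0    0    0    0
     0    0]
 [   1    0    0    0   41  865    3    0    0    0    0    0    0    0
     0    0]
 [   4    0    0   29 1393  184    0    0    0    0    0    0   11   86
    18    0]
 [  27   18  106  323    0  135    0    0    0    0    0    0    0  123
     3    5]]
[ 0.20000347 -0.59996625  0.20001693] [1.17581534 0.07542886 0.53368106]
```

View pics/sc1.png

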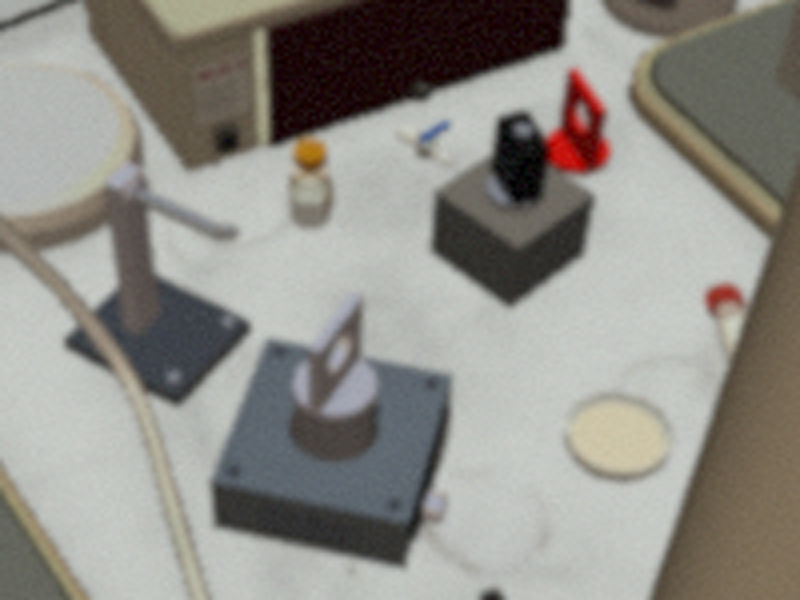

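View pics/sd1.png

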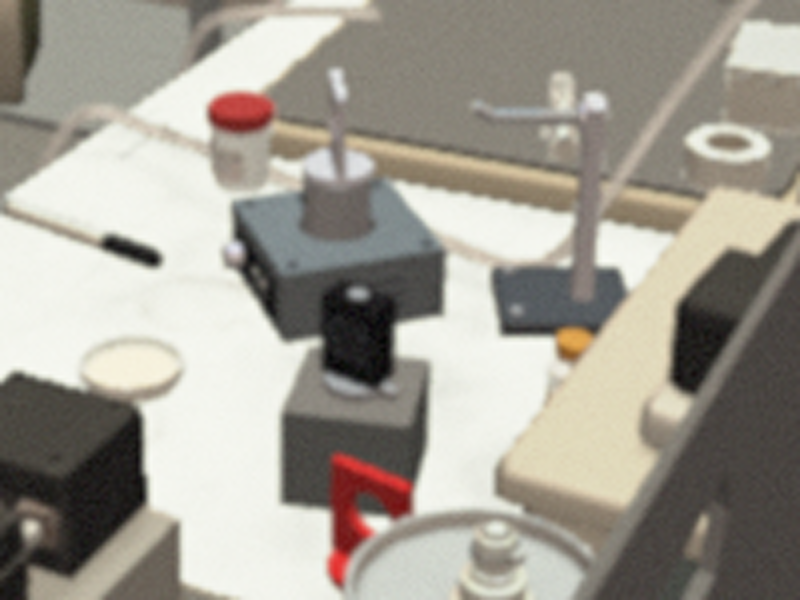

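The grey cap is the one on the drive hub at scene (313,232). The red look-alike stands alone at (374,162). Only the grey aluminium one on the hub fits the description, and the enlarged crop confirms it. I'll move the wrist camera above the work.

>>> carry_out --motion '[1,2,3,0,0,0,3,3.5,3,0,0,0,3,4,3,0,0,0,3.5,4,0,0,0,0,3.5,4,0,0,0,0,3.5,4,0,0,0,0,3.5,4,0,0,0,0,3,4,0,0,0,0]' --hand 8.5

```text
t: 0.95
ee_pos: [0.407, -0.2409, 0.3868]
tool_rot: [0.986, 0.167, -0.0, -0.0]
force: [1.5, -0.7, -0.4]
gripper_width: 0.0845
```

>>> carry_out --motion '[2,2,0,0,0,0,0,0,0,0,0,0,0,0,0,0,0,0]'

```text
t: 1.25
ee_pos: [0.426, -0.2224, 0.3867]
tool_rot: [0.986, 0.168, -0.0, -0.0]
force: [-0.9, -0.3, 0.3]
gripper_width: 0.0853
```

```bash
cat > look.py <<'E'
import sys
from plant import ctrl,get_image
from h import *
def look(tag):
    s=ctrl.sense();im=get_image("wrist");P=T(s)@im["mount"]
    im["pose"]=P;im["ee"]=s["ee_pos"];im["q"]=s["tool_rot"]
    np.savez(tag+".npz",**im);cv2.imwrite(f"pics/{tag}.png",im["frame"][:,:,::-1])
    print(s["t"],s["ee_pos"].round(4),s["tool_rot"].round(4),s["force"].round(1),s["gripper_width"])
    return im,P
if __name__=="__main__": look(sys.argv[1])
E
python3 look.py w1
```

```text
1.25 [ 0.426  -0.2224  0.3867] [ 9.858e-01  1.677e-01 -3.000e-04 -1.000e-04] [-0.9 -0.3  0.3] 0.08527346777752963
```

View pics/w1.png

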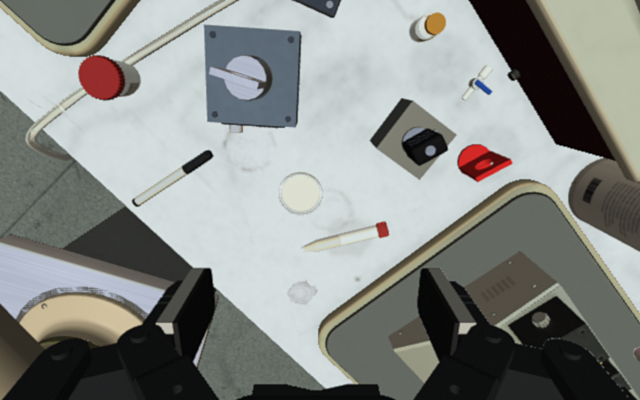

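The wrist view shows the drive at (252,75) with the cap tag across it, the holder and spindle at (415,140), the red cap at (483,160), and the stand only at the top edge (318,5). I'll move over the drive and stand.

>>> carry_out --motion '[2,3.5,0,0,0,0,2.5,3.5,0,0,0,0,2,2.5,0,0,0,0,2,2,0,0,0,0,0,0,0,0,0,0,0,0,0,0,0,0]'

```text
t: 1.9
ee_pos: [0.5107, -0.1085, 0.3866]
tool_rot: [0.986, 0.167, -0.0, -0.0]
force: [-0.1, -0.4, -0.0]
gripper_width: 0.0852
```

```bash
python3 look.py w2
```

```text
1.9 [ 0.5107 -0.1085  0.3866] [ 9.860e-01  1.668e-01 -4.000e-04 -0.000e+00] [-0.1 -0.4 -0. ] 0.08523464474911065
```

View pics/w2.png

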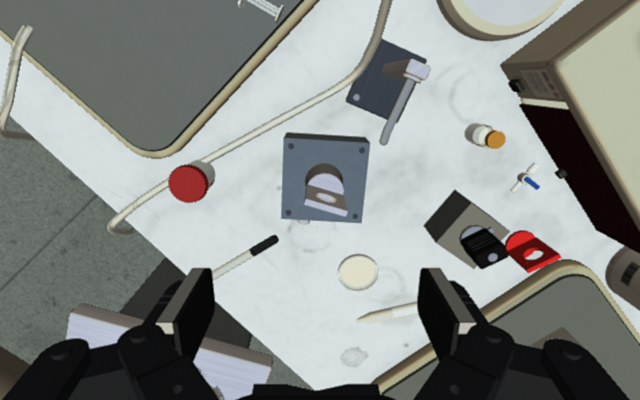

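```bash
cat > meas.py <<'E'
from h import *
import sys
def rect(q):
    r=cv2.minAreaRect((q[:,:2]*1000).astype(np.float32));return np.round(r[0],1),np.round(r[1],1),round(r[2],1)
if __name__=="__main__":
  for n in sys.argv[1:]:
    im=dict(np.load(n+".npz"));c=cloud(im,im["pose"]);ok=im["range_z"]>0
    print(n)
    def sel(x0,x1,y0,y1,z0,z1):
        m=ok&(c[...,0]>x0)&(c[...,0]<x1)&(c[...,1]>y0)&(c[...,1]<y1)&(c[...,2]>z0)&(c[...,2]<z1)
        m=cv2.morphologyEx(m.astype(np.uint8),cv2.MORPH_OPEN,np.ones((2,2)))>0
        return c[m]
    for nm,a in dict(drive=(.38,.57,-.2,0,.040,.050),tag=(.4,.55,-.2,0,.095,.15),tagtop=(.4,.55,-.2,0,.128,.145),disc=(.4,.55,-.2,0,.078,.09),holder=(.40,.53,-.37,-.25,.050,.058),grip=(.40,.53,-.37,-.25,.098,.115),stbase=(.5,.7,-.23,-.1,.008,.016),peg=(.5,.7,-.23,-.05,.115,.15),tip=(.5,.7,-.23,-.05,.131,.15)).items():
        q=sel(*a)
        if len(q)>5: print(nm,len(q),rect(q),"z",np.percentile(q[:,2],[5,50,95]).round(4),"mean",q.mean(0).round(4))
E
python3 meas.py w1 w2
python3 - <<'E'
import cv2
a=cv2.imread("pics/w2.png")
cv2.imwrite("pics/w2c.png",cv2.resize(a[20:270,270:570],(720,600),interpolation=cv2.INTER_CUBIC))
E
```

```text
w1
drive 7109 (array([465.1, -96.3]), array([109.4, 213.6]), 18.6) z [0.0433 0.045  0.0465] mean [ 0.4827 -0.1324  0.0465]
tag 514 (array([ 482.1, -142.6]), array([ 16.3, 114. ]), 14.1) z [0.0843 0.1336 0.1353] mean [ 0.4807 -0.1323  0.127 ]
tagtop 389 (array([ 482.1, -142.6]), array([ 16.1, 114. ]), 14.3) z [0.0839 0.134  0.1353] mean [ 0.4801 -0.1309  0.1311]
disc 1062 (array([ 492.2, -147.3]), array([41. , 91.3]), 37.8) z [0.0796 0.084  0.0857] mean [ 0.4812 -0.1319  0.0839]
holder 2087 (array([ 487.4, -288.8]), array([187.8,  71.8]), 74.6) z [0.0536 0.0552 0.0568] mean [ 0.4785 -0.3199  0.0542]
grip 747 (array([ 490.4, -291.4]), array([189.5,  40.8]), 71.2) z [0.0555 0.1068 0.1085] mean [ 0.477  -0.3253  0.1037]
stbase 465 (array([ 544.5, -187.9]), array([81.5, 48.5]), 20.6) z [0.0036 0.0117 0.0153] mean [ 0.5763 -0.1796  0.0187]
peg 10 (array([ 564.6, -154.2]), array([24.6,  4.5]), 36.9) z [-0.0004  0.0101  0.1311] mean [ 0.5657 -0.153   0.0554]
w2
drive 5197 (array([ 504.1, -129.7]), array([187.4, 110. ]), 14.4) z [0.0433 0.0452 0.0467] mean [ 0.4857 -0.1292  0.0455]
tag 740 (a
[... 253 characters left out ...]
7, -106.1]), array([137.6,  36.2]), 34.4) z [0.0827 0.0842 0.0899] mean [ 0.4902 -0.1306  0.0853]
holder 1622 (array([ 501.3, -233.3]), array([341. ,  74.9]), 72.3) z [0.0538 0.0554 0.0572] mean [ 0.481  -0.3173  0.0556]
grip 632 (array([ 521., -252.]), array([363.5,  44.5]), 61.9) z [0.001  0.1069 0.1084] mean [ 0.4758 -0.3277  0.0998]
stbase 2926 (array([ 613.8, -171.9]), array([ 98.2, 192.3]), 40.7) z [0.0095 0.0121 0.0153] mean [ 0.6097 -0.1566  0.0168]
peg 1127 (array([ 610.1, -159.4]), array([122.6, 103.3]), 65.4) z [0.0009 0.1297 0.1358] mean [ 0.6011 -0.1638  0.1191]
tip 466 (array([ 610.1, -159.4]), array([122.6, 103.3]), 65.4) z [0.0006 0.1345 0.1362] mean [ 0.6134 -0.1641  0.1269]
```

View pics/w2c.png

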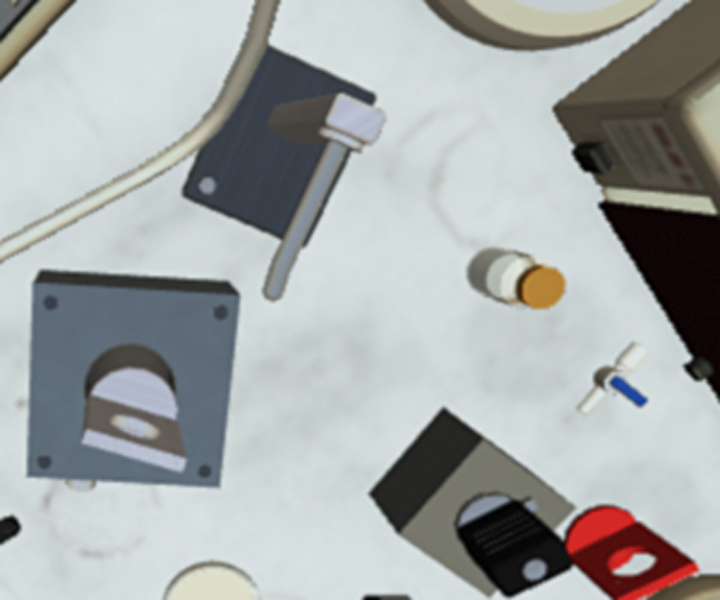

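The crop shows the drive with a steel hub, the stand's peg pointing down-left from upright (352,118) to tip (272,293), and the spindle at (515,540) with its pointer lug at about (530,505). I'll fix the mask leakage and fit again.

```bash
sed -i 's/        m=cv2.morph.*/        n,l,st,_=cv2.connectedComponentsWithStats(cv2.morphologyEx(m.astype(np.uint8),cv2.MORPH_OPEN,np.ones((2,2)))); m=m\&(l==1+np.argmax(st[1:,4])) if n>1 else m/' meas.py; python3 meas.py w1 w2
python3 - <<'E'
from h import *
# ray-cast from pixel positions: stand & spindle in w2 crop px (scale 2.4, off 270,20)
im=dict(np.load("w2.npz"));P=im["pose"]
f=lambda x,y,h:ray(im,P,270+x/2.4,20+y/2.4,h).round(4)
print("peg at upright",f(334,150,.125),"peg lower",f(283,262,.125),"tip",f(273,292,.130))
print("base corners",[f(*p,.012) for p in((268,45),(376,95),(305,245),(183,195))])
print("lug",f(531,505,.061),"collar c",f(497,533,.061))
E
```

```text
w1
drive 6809 (array([ 480.4, -130.7]), array([99.4, 99.3]), 15.7) z [0.0436 0.045  0.0464] mean [ 0.4832 -0.132   0.045 ]
tag 466 (array([ 480.7, -130.7]), array([ 6.1, 41.6]), 1.8) z [0.1032 0.1337 0.1352] mean [ 0.4812 -0.1324  0.1298]
tagtop 345 (array([ 480.6, -130.6]), array([ 5.9, 41.4]), 1.4) z [0.1328 0.1341 0.1353] mean [ 0.4806 -0.131   0.134 ]
disc 593 (array([ 492.2, -131. ]), array([17.7, 39.6]), 1.0) z [0.0823 0.084  0.0855] mean [ 0.4907 -0.1311  0.084 ]
holder 1960 (array([ 477.1, -324.8]), array([64.3, 63.9]), 74.1) z [0.054  0.0552 0.0566] mean [ 0.4791 -0.3185  0.0552]
grip 689 (array([ 477.4, -324.1]), array([20.5, 34. ]), 50.4) z [0.1047 0.1069 0.1085] mean [ 0.4775 -0.3234  0.1068]
stbase 407 (array([ 574.3, -175.7]), array([16.3, 46.6]), 19.7) z [0.0091 0.0118 0.0149] mean [ 0.5776 -0.1786  0.0118]
w2
drive 4918 (array([ 480.7, -131. ]), array([100.4,  99. ]), 15.8) z [0.0439 0.0452 0.0466] mean [ 0.4863 -0.1282  0.0452]
tag 684 (array([ 480.9, -130.1]), array([ 6.6, 42. ]), 1.6) z [0.1002 0.1278 0.135 ] mean [ 0.4821 -0.1304  0.1218]
tagtop 308 (array([ 480.9
[... 434 characters left out ...]
0.3221  0.1065]
stbase 2598 (array([ 613.5, -155.2]), array([68.1, 88.2]), 76.9) z [0.0106 0.0121 0.0137] mean [ 0.6087 -0.1546  0.0121]
peg 996 (array([ 591.6, -160.9]), array([20.2, 75.1]), 88.3) z [0.127  0.1302 0.1358] mean [ 0.6021 -0.1602  0.1312]
tip 369 (array([ 621.7, -162.1]), array([19.5, 14.7]), 87.1) z [0.1328 0.1348 0.1362] mean [ 0.622  -0.162   0.1347]
peg at upright [ 0.6118 -0.1616  0.125 ] peg lower [ 0.5681 -0.1598  0.125 ] tip [ 0.5567 -0.1594  0.13  ]
base corners [array([ 0.6528, -0.1399,  0.012 ]), array([ 0.6494, -0.1975,  0.012 ]), array([ 0.5727, -0.1935,  0.012 ]), array([ 0.5753, -0.1262,  0.012 ])]
lug [ 0.4937 -0.3388  0.061 ] collar c [ 0.4743 -0.3299  0.061 ]
```

Measurements, in world axes:

| Item | Position | Yaw / height |
|---|---|---|
| Drive | (480.5, -131) mm | yaw 15.7° |
| Cap | (480.7, -130.5) mm | cap x at 1.6°, tag top z 134 |
| Spindle grip | (477.5, -324) mm | to be resolved |
| Peg middle | about (588, -160.7) mm | yaw about -2° |

Next I'll go above the cap.

>>> carry_out --motion '[-1,-0.7,-4,0,0,-6,-1,-0.7,-4,0,0,-6,-1,-0.8,-4,0,0,-5.6,0,0,-2,0,0,0,0,0,0,0,0,0,0,0,0,0,0,0]' --hand 8.5

```text
t: 2.55
ee_pos: [0.4809, -0.1306, 0.2479]
tool_rot: [1.0, 0.014, 0.0, 0.0]
force: [0.1, -0.5, 0.3]
gripper_width: 0.0851
```

```bash
python3 look.py w3; python3 meas.py w3; python3 -c "
from h import *
im=np.load('w3.npz');print(R.from_quat(im['q']).as_matrix().round(3))"
```

```text
2.55 [ 0.4809 -0.1306  0.2479] [9.999e-01 1.370e-02 5.000e-04 3.000e-04] [ 0.1 -0.5  0.3] 0.08508598020550505
w3
drive 10278 (array([ 480.4, -130.3]), array([100.3,  99.9]), 15.7) z [0.044  0.0451 0.0464] mean [ 0.4915 -0.1303  0.0451]
tag 2131 (array([ 480.6, -130.4]), array([ 7.4, 41.3]), 1.7) z [0.0999 0.1274 0.1348] mean [ 0.4823 -0.1302  0.1218]
tagtop 949 (array([ 480.6, -130.4]), array([ 7.4, 41.2]), 1.7) z [0.1308 0.1339 0.1351] mean [ 0.4814 -0.1301  0.1336]
disc 1313 (array([ 492.4, -130.1]), array([18.3, 40.7]), 2.3) z [0.083  0.0842 0.088 ] mean [ 0.4904 -0.1302  0.0845]
holder 4002 (array([ 477.1, -324.1]), array([65.7, 63.9]), 73.8) z [0.0539 0.0553 0.0565] mean [ 0.4821 -0.3157  0.0553]
grip 1871 (array([ 478.2, -323.3]), array([21.6, 34.4]), 50.2) z [0.1007 0.1068 0.1082] mean [ 0.4787 -0.321   0.106 ]
stbase 3801 (array([ 597.2, -141.6]), array([60.2, 47.4]), 87.0) z [0.0103 0.0121 0.0135] mean [ 0.5963 -0.1477  0.012 ]
peg 1501 (array([ 576.7, -159.5]), array([ 7.8, 46.1]), 87.0) z [0.1269 0.1289 0.1334] mean [ 0.5776 -0.1593  0.1293]
tip 206 (array([ 558.1, -158.4]), array([8.6, 7.1]), 1.6) z [0.1316 0.133  0.1345] mean [ 0.5581 -0.1584  0.133 ]
[[ 1.     0.027  0.001]
 [ 0.027 -1.    -0.001]
 [ 0.001  0.001 -1.   ]]
```

View pics/w3.png

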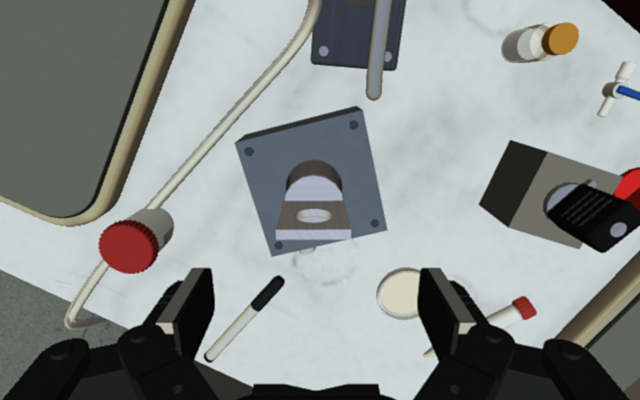

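The jaws are centred on the tag at (313,235). I'll descend and grip it by its edges.

>>> carry_out --motion '[0,0,-3,0,0,0,0,0,-3,0,0,0,0,0,-1.8,0,0,0,0,0,0,0,0,0,0,0,0,0,0,0]'

```text
t: 3.1
ee_pos: [0.4816, -0.13, 0.1704]
tool_rot: [1.0, 0.014, 0.001, 0.001]
force: [0.0, 0.3, 0.1]
gripper_width: 0.0849
```

>>> carry_out --motion '[0,0,0,0,0,0,0,0,0,0,0,0,0,0,0,0,0,0,0,0,0,0,0,0,0,0,0,0,0,0,0,0,0,0,0,0,0,0,0,0,0,0]' --hand 3.5 --force 40

```text
t: 3.8
ee_pos: [0.4812, -0.1297, 0.1698]
tool_rot: [1.0, 0.014, 0.001, 0.0]
force: [-0.8, 0.3, 6.8]
gripper_width: 0.0415
```

```bash
python3 look.py w4
```

```text
3.8 [ 0.4812 -0.1297  0.1698] [9.999e-01 1.430e-02 7.000e-04 4.000e-04] [-0.8  0.3  6.8] 0.04150952487604964
```

View pics/w4.png

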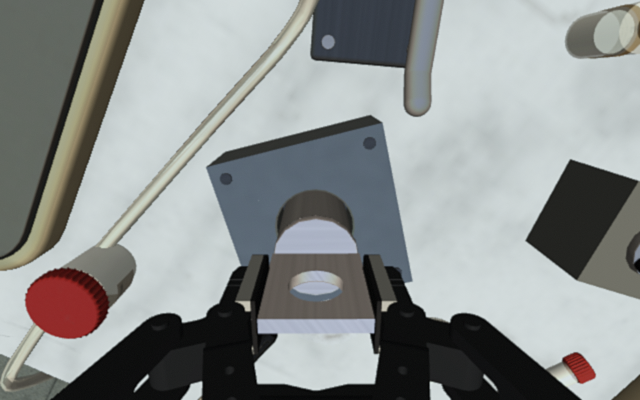

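The jaws are on the tag at 41.5 mm. The 7 N upward reaction comes from the pads swinging as they close. I'll lift the cap and carry it in front of the peg.

>>> carry_out --motion '[0,0,1,0,0,0,0,0,2,0,0,0,0,0,3,0,0,0,1.4,-0.9,0,0,0,-1.4,1.4,-0.9,0,0,0,-1.4,1.2,-0.9,0,0,0,-1.5,0,0,0,0,0,0,0,0,0,0,0,0]'

```text
t: 4.65
ee_pos: [0.5206, -0.1564, 0.229]
tool_rot: [1.0, -0.023, -0.0, -0.0]
force: [-0.3, 0.5, -1.5]
gripper_width: 0.0415
```

```bash
python3 look.py w5
python3 - <<'E'
from h import *
from plant import get_image
im=dict(np.load("w5.npz"));c=cloud(im,im["pose"])
ok=(im["range_z"]>0)&(c[...,0]>.555)&(c[...,0]<.66)&(abs(c[...,1]+.16)<.04)&(c[...,2]>.115)&(c[...,2]<.15)
q=c[ok];print(cv2.minAreaRect((q[:,:2]*1000).astype(np.float32)),np.percentile(q[:,2],[5,50,95]))
for x in np.arange(.55,.64,.01):
    m=abs(q[:,0]-x)<.005
    if m.sum()>5: print(round(x,3),q[m,1].min().round(4),q[m,1].max().round(4),q[m,2].max().round(4),m.sum())
for n in("scene","side"):
    i=get_image(n);a=i["frame"][:,:,::-1];np.savez(n+"5.npz",**i)
    a=a[130:290,230:430] if n=="scene" else a[150:270,260:420]
    cv2.imwrite(f"pics/{n}5.png",cv2.resize(a,(800,600),interpolation=cv2.INTER_CUBIC))
E
```

```text
4.65 [ 0.5206 -0.1564  0.229 ] [ 9.997e-01 -2.290e-02 -3.000e-04 -2.000e-04] [-0.3  0.5 -1.5] 0.04148145420415651
((592.131591796875, -161.1622772216797), (19.9390811920166, 74.41001892089844), 88.80669403076172) [0.12666804 0.13027982 0.13576418]
0.56 -0.1624 -0.1546 0.1349 340
0.57 -0.1633 -0.1551 0.1309 342
0.58 -0.1636 -0.1556 0.1303 366
0.59 -0.164 -0.1561 0.1311 375
0.6 -0.1649 -0.1566 0.1305 397
0.61 -0.1702 -0.1542 0.135 505
0.62 -0.1718 -0.1518 0.1372 1211
0.63 -0.1719 -0.1521 0.1373 513
```

View pics/w5.png

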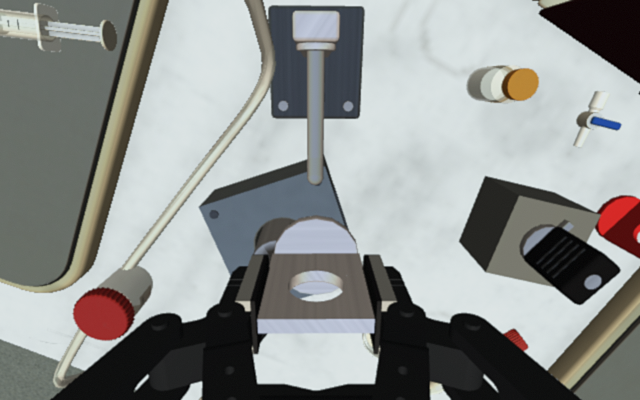

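View pics/side5.png

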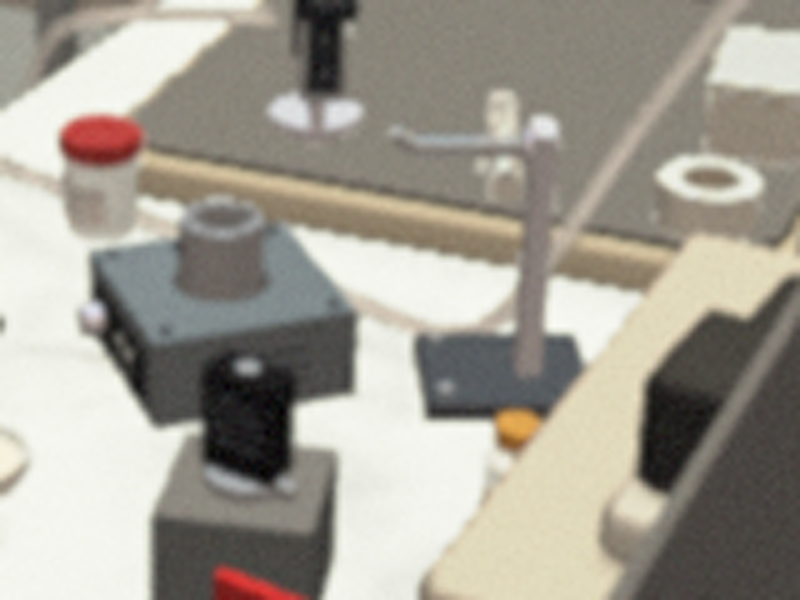

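The peg lies straight ahead in the image, column 314 at the tip, and the eye is at (316,287). I'll check the tag's position in the grip.

Run:
```python
from h import *
im=dict(np.load("w5.npz"));c=cloud(im,im["pose"])
t=c@np.eye(3)-im["ee"]
rows,cols=np.mgrid[0:400,0:640]
ok=(im["range_z"]>0)&(rows>210)&(rows<340)&(cols>255)&(cols<378)
for lo,hi in((-.041,-.030),(-.09,-.080)):
    m=ok&(t[...,2]>lo)&(t[...,2]<hi); q=c[m]
    print(cv2.minAreaRect((q[:,:2]*1000).astype(np.float32)),np.median(t[m][:,2]))
```

```text
((521.999755859375, -157.55807495117188), (42.95879364013672, 22.032470703125), 87.94495391845703) -0.03611037814762902
((520.8373413085938, -158.5740509033203), (41.74852752685547, 38.48334884643555), 24.26407814025879) -0.0857336666295387
```

The tag top is 36 mm below the TCP as expected, so the eye is 58 mm below. I'll lower to insertion height, advance past the tip and check.

>>> carry_out --motion '[0,0,-2.2,0,0,0,0,0,-2.15,0,0,0,0,0,0,0,0,0,0.8,-0.04,0,0,0,0,0.8,-0.04,0,0,0,0,0,0,0,0,0,0,0,0,0,0,0,0]'

```text
t: 5.5
ee_pos: [0.5373, -0.1574, 0.1859]
tool_rot: [1.0, -0.023, 0.0, 0.0]
force: [0.7, 0.0, -0.7]
gripper_width: 0.0415
```

```bash
python3 look.py w6
python3 - <<'E'
from plant import get_image
import cv2
i=get_image("side");a=i["frame"][150:270,260:420,::-1]
cv2.imwrite("pics/side6.png",cv2.resize(a,(800,600),interpolation=cv2.INTER_CUBIC))
E
```

```text
5.5 [ 0.5373 -0.1574  0.1859] [ 9.997e-01 -2.300e-02  4.000e-04  2.000e-04] [ 0.7  0.  -0.7] 0.04147956518966912
```

View pics/w6.png

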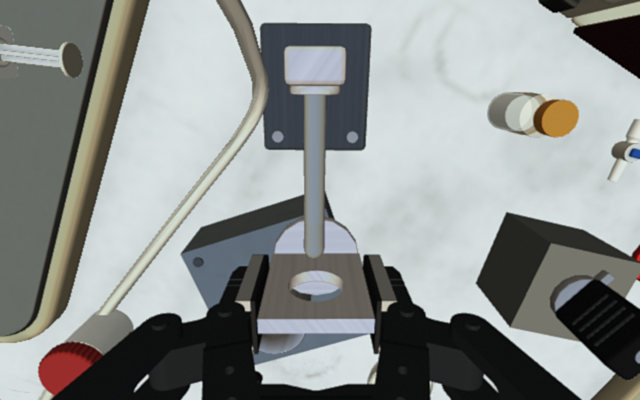

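View pics/side6.png

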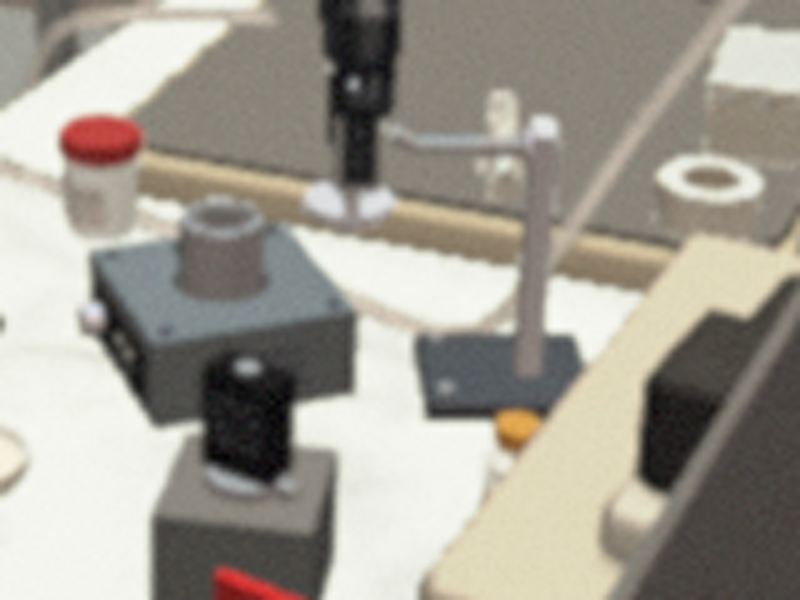

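The peg tip (313,253) lines up with the eye column (316). Advancing.

>>> carry_out --motion '[0.6,-0.03,0,0,0,0,0.7,-0.04,0,0,0,0,0.7,-0.03,0,0,0,0,0.7,-0.04,0,0,0,0,0,0,0,0,0,0]'

```text
t: 6.1
ee_pos: [0.5648, -0.1589, 0.1852]
tool_rot: [1.0, -0.023, 0.0, 0.0]
force: [-0.7, -0.6, -0.8]
gripper_width: 0.0417
```

```bash
python3 look.py w7
```

```text
6.1 [ 0.5648 -0.1589  0.1852] [ 9.997e-01 -2.300e-02  2.000e-04  1.000e-04] [-0.7 -0.6 -0.8] 0.04169726211852858
```

View pics/w7.png

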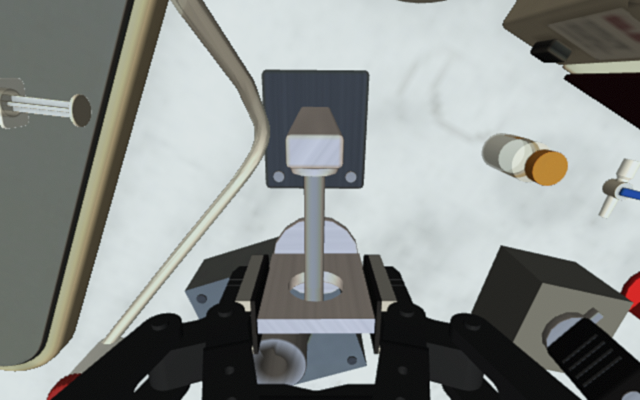

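The peg passes through the eye with no contact force. I'll go on to mid-peg and lower.

>>> carry_out --motion '[0.8,-0.04,0,0,0,0,0.8,-0.04,0,0,0,0,0.7,-0.03,0,0,0,0,0,0,-0.5,0,0,0,0,0,-0.3,0,0,0,0,0,0,0,0,0,0,0,0,0,0,0]'

```text
t: 6.85
ee_pos: [0.5868, -0.1599, 0.1773]
tool_rot: [1.0, -0.023, -0.0, -0.0]
force: [0.3, 0.7, -1.0]
gripper_width: 0.0413
```

```bash
python3 look.py w8
```

```text
6.85 [ 0.5868 -0.1599  0.1773] [ 9.997e-01 -2.330e-02 -2.000e-04 -1.000e-04] [ 0.3  0.7 -1. ] 0.04133285076339426
```

View pics/w8.png

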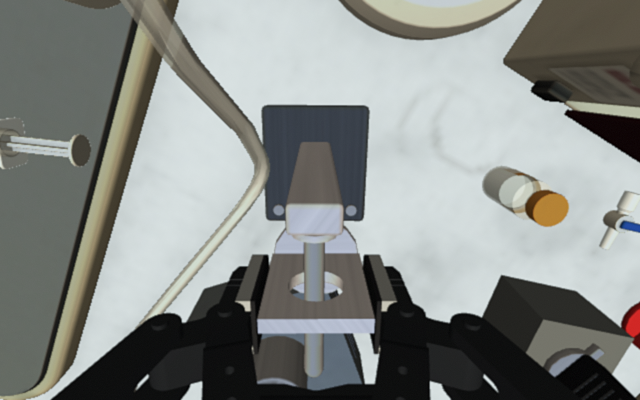

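Mid-peg, about 1–2 mm above contact. I'll lower gently, then open slowly.

>>> carry_out --motion '[0,0,-0.15,0,0,0,0,0,0,0,0,0,0,0,0,0,0,0]'

```text
t: 7.2
ee_pos: [0.5869, -0.1599, 0.176]
tool_rot: [1.0, -0.023, 0.0, 0.0]
force: [0.8, 0.4, -0.6]
gripper_width: 0.0411
```

>>> carry_out --motion '[0,0,0,0,0,0,0,0,0,0,0,0,0,0,0,0,0,0,0,0,0,0,0,0]' --hand 4.8

```text
t: 7.6
ee_pos: [0.5869, -0.1599, 0.176]
tool_rot: [1.0, -0.023, 0.0, 0.0]
force: [0.7, -0.9, 0.4]
gripper_width: 0.0476
```

>>> carry_out --motion '[0,0,0,0,0,0,0,0,0,0,0,0,0,0,0,0,0,0,0,0,0,0,0,0]' --hand 6.5

```text
t: 8.0
ee_pos: [0.5869, -0.1599, 0.1759]
tool_rot: [1.0, -0.023, -0.0, -0.0]
force: [0.2, 0.2, 0.1]
gripper_width: 0.0651
```

```bash
python3 look.py w9
```

```text
8.0 [ 0.5869 -0.1599  0.1759] [ 0.9997 -0.0232 -0.     -0.    ] [0.2 0.2 0.1] 0.06509621182671131
```

View pics/w9.png

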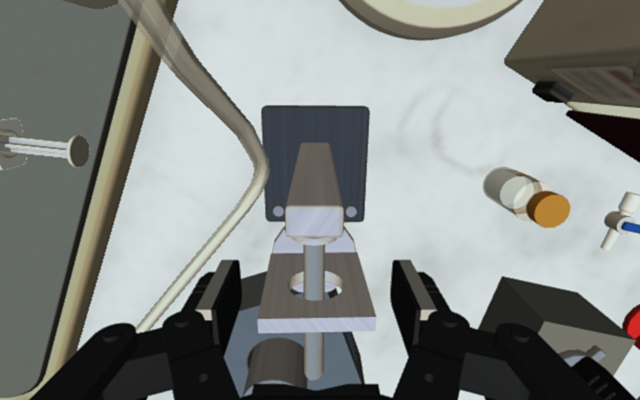

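The fingers are clear and the cap still hangs at the same place, tag at (316,290). I'll retreat upward, then go over to the spindle. Its x yaw is about -39.8°, from the grip rectangle and the lug side.

>>> carry_out --motion '[0,0,2,0,0,0,0,0,3,0,0,0,0,0,3,0,0,0,0,0,3,0,0,0,0,0,0,0,0,0]'

```text
t: 8.55
ee_pos: [0.5877, -0.1602, 0.2903]
tool_rot: [1.0, -0.023, 0.004, 0.002]
force: [0.4, -0.4, 0.7]
gripper_width: 0.0647
```

```bash
python3 look.py w10
python3 - <<'E'
from plant import get_image
import cv2,numpy as np
o=[]
for n,(a,b,c,d) in(("side",(150,270,260,420)),("scene",(140,260,230,390))):
    i=get_image(n);o.append(cv2.resize(i["frame"][a:b,c:d,::-1],(400,300),interpolation=cv2.INTER_CUBIC))
cv2.imwrite("pics/c10.png",np.hstack(o))
E
```

```text
8.55 [ 0.5877 -0.1602  0.2903] [ 0.9997 -0.0231  0.0036  0.0017] [ 0.4 -0.4  0.7] 0.06473006467846909
```

View pics/c10.png

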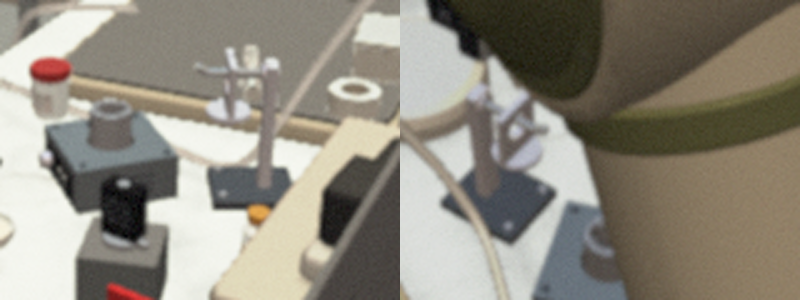

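View pics/w10.png

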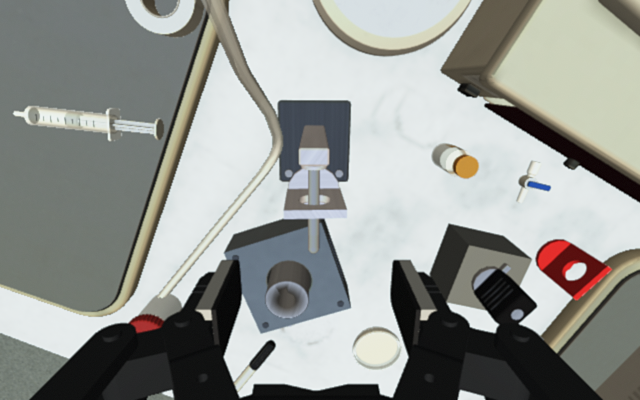

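The cap hangs on the peg in both views. Now to the spindle.

>>> carry_out --motion '[-2.2,-3.3,0,0,0,-7.4,-2.2,-3.3,0,0,0,-7.4,-2.2,-3.3,0,0,0,-7.4,-2.2,-3.3,0,0,0,-7.4,-2.1,-3.1,0,0,0,-7.5,0,0,0,0,0,0,0,0,0,0,0,0]'

```text
t: 9.4
ee_pos: [0.4776, -0.3231, 0.2847]
tool_rot: [0.94, -0.34, -0.001, -0.001]
force: [0.1, 0.0, -0.2]
gripper_width: 0.0652
```

```bash
python3 look.py w11; python3 meas.py w11; python3 -c "
from h import *
im=np.load('w11.npz');M=R.from_quat(im['q']).as_matrix();print(M.round(3),np.degrees(np.arctan2(M[1,0],M[0,0])))"
```

```text
9.4 [ 0.4776 -0.3231  0.2847] [ 9.404e-01 -3.401e-01 -1.000e-03 -7.000e-04] [ 0.1  0.  -0.2] 0.06519432514759461
w11
drive 4145 (array([ 490.9, -127.6]), array([ 77.5, 102.8]), 15.1) z [0.0431 0.0448 0.0461] mean [ 0.5054 -0.1382  0.0447]
holder 3420 (array([ 477.2, -324.7]), array([63.6, 64.2]), 74.1) z [0.0539 0.0551 0.0562] mean [ 0.4813 -0.328   0.0551]
grip 1143 (array([ 477.5, -325.4]), array([18.5, 33.2]), 49.9) z [0.1045 0.1069 0.1082] mean [ 0.4784 -0.326   0.1067]
stbase 4755 (array([ 611.8, -162.1]), array([70.8, 78.4]), 87.0) z [0.0103 0.0118 0.0132] mean [ 0.6099 -0.1666  0.0118]
peg 2322 (array([ 590.5, -165.4]), array([37.6, 67.3]), 52.7) z [0.1189 0.1284 0.1396] mean [ 0.5902 -0.165   0.1295]
tip 628 (array([ 585.9, -161.3]), array([43.4,  5.6]), 87.4) z [0.1326 0.1389 0.1401] mean [ 0.5855 -0.1637  0.1381]
[[ 0.769 -0.64  -0.001]
 [-0.64  -0.769  0.002]
 [-0.002 -0.001 -1.   ]] -39.768774161292065
```

View pics/w11.png

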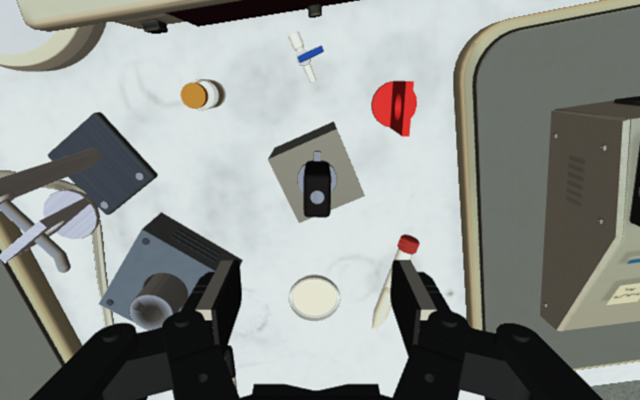

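The lug shows at (318,155), on the tool +x side, so spindle x is the tool x. Descending onto the grip.

>>> carry_out --motion '[0,-0.1,-4,0,0,0,0,0,-4,0,0,0,0,0,-3.5,0,0,0,0,0,-2,0,0,0,0,0,-0.9,0,0,0,0,0,0,0,0,0,0,0,0,0,0,0]'

```text
t: 10.15
ee_pos: [0.4786, -0.3238, 0.1429]
tool_rot: [0.941, -0.34, 0.001, 0.0]
force: [0.1, 1.0, 0.1]
gripper_width: 0.0654
```

```bash
python3 look.py w12
```

```text
10.15 [ 0.4786 -0.3238  0.1429] [ 9.406e-01 -3.395e-01  8.000e-04  3.000e-04] [0.1 1.  0.1] 0.06541571549153805
```

View pics/w12.png

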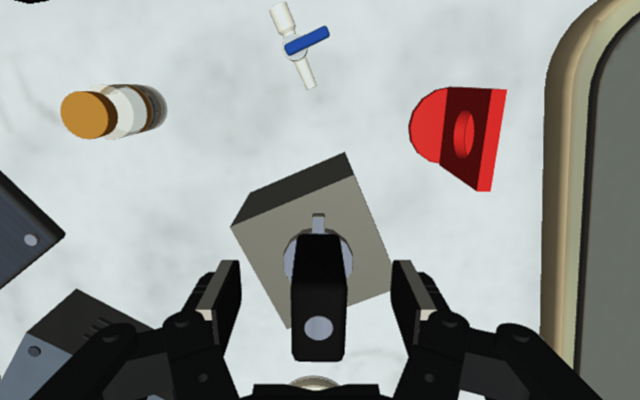

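The jaws straddle the grip, centred at column 318. Closing.

>>> carry_out --motion '[0,0,0,0,0,0,0,0,0,0,0,0,0,0,0,0,0,0,0,0,0,0,0,0,0,0,0,0,0,0,0,0,0,0,0,0,0,0,0,0,0,0]' --hand 1.2 --force 80

```text
t: 10.9
ee_pos: [0.478, -0.3241, 0.1425]
tool_rot: [0.94, -0.34, 0.0, 0.0]
force: [-1.2, 1.2, 5.3]
gripper_width: 0.0186
```

>>> carry_out --motion '[0,0,1,0,0,0,0,0,2,0,0,0,0,0,3,0,0,0,0,0,3,0,0,0,0,0,0,0,0,0,0,0,0,0,0,0]'

```text
t: 11.5
ee_pos: [0.4777, -0.3237, 0.2318]
tool_rot: [0.94, -0.34, -0.0, -0.0]
force: [-0.5, 0.2, -2.7]
gripper_width: 0.0192
```

```bash
python3 look.py w13
python3 - <<'E'
from h import *
im=dict(np.load("w13.npz"));c=cloud(im,im["pose"])
M=R.from_quat(im["q"]).as_matrix()
print(M.round(4))
t=(c-im["ee"])@M
rows,cols=np.mgrid[0:400,0:640]
for lo,hi in((.025,.042),(.076,.095)):
    m=(im["range_z"]>0)&(t[...,2]>lo)&(t[...,2]<hi)&(abs(t[...,0])<.03)&(abs(t[...,1])<.03);q=t[m]
    print(m.sum(),np.median(q[:,2]),np.percentile(q,[1,99],axis=0).round(4),cv2.minAreaRect((q[:,:2]*1000).astype(np.float32)))
E
```

```text
11.5 [ 0.4777 -0.3237  0.2318] [ 9.404e-01 -3.401e-01 -1.000e-04 -0.000e+00] [-0.5  0.2 -2.7] 0.019184159143388262
[[ 7.687e-01 -6.396e-01 -1.000e-04]
 [-6.396e-01 -7.687e-01  1.000e-04]
 [-2.000e-04  0.000e+00 -1.000e+00]]
7579 0.03538689512864508 [[-0.0152 -0.0277  0.0253]
 [ 0.0169  0.0277  0.0416]] ((6.737186431884766, 0.8689613342285156), (44.29819869995117, 43.89336395263672), 47.35275650024414)
756 0.08176811622365882 [[ 0.0052 -0.0148  0.0762]
 [ 0.0239  0.0156  0.087 ]] ((14.084102630615234, 0.7825021743774414), (20.035282135009766, 32.67270278930664), 1.4186127185821533)
```

View pics/w13.png

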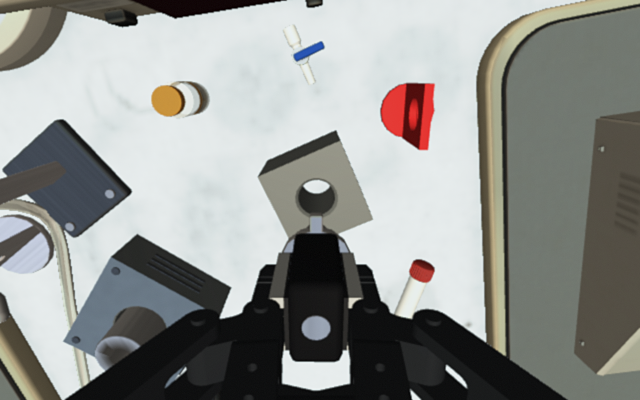

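Spindle lifted (about -2.7 N of weight) and the holder is empty. I'll refine the spindle's offset in the grip and the hub centre.

Run:
```python
from h import *
im=dict(np.load("w13.npz"));c=cloud(im,im["pose"]);M=R.from_quat(im["q"]).as_matrix();t=(c-im["ee"])@M;ok=im["range_z"]>0
m=ok&(abs(t[...,2]-.0354)<.003)&(abs(t[...,0])<.025)&(abs(t[...,1])<.0085);q=t[m];print("top",m.sum(),np.percentile(q,[1,50,99],axis=0).round(4))
# tilt of top
A=np.c_[q[:,:2],np.ones(len(q))];print("tilt",np.linalg.lstsq(A,q[:,2],rcond=None)[0])
m=ok&(t[...,2]>.077)&(t[...,2]<.085)&(t[...,0]<.0165)&(abs(t[...,1])<.02)&(t[...,0]>0.008);q=t[m];
e=[]
for x in np.arange(.009,.0166,.001):
    k=abs(q[:,0]-x)<.0006
    if k.sum()>4:print(x.round(4),q[k,1].min().round(4),q[k,1].max().round(4),k.sum(),np.median(q[k,2]))
m=ok&(t[...,2]>.070)&(t[...,2]<.085)&(t[...,0]>.0185)&(t[...,0]<.03)&(abs(t[...,1])<.008);q=t[m];print("lug",m.sum(),np.percentile(q,[1,50,99],axis=0).round(4))
for n in("w10","w11","w5"):
    im=dict(np.load(n+".npz"));c=cloud(im,im["pose"])
    m=(im["range_z"]>0)&(np.hypot(c[...,0]-.4805,c[...,1]+.1307)<.024)&(abs(c[...,2]-.0785)<.0025)
    q=c[m]
    if len(q)>30:
        (x,y),r=cv2.minEnclosingCircle((q[:,:2]*1000).astype(np.float32));print(n,len(q),x,y,r,np.median(q[:,2]))
```

```text
top 3870 [[-0.0157 -0.0083  0.0342]
 [ 0.0026  0.0001  0.0356]
 [ 0.0168  0.0083  0.038 ]]
tilt [ 0.01799647 -0.00808288  0.03559245]
0.009 -0.0137 0.0147 41 0.08164230913307143
0.01 -0.0132 0.014 34 0.08167425545952718
0.011 -0.0127 0.0136 43 0.08178336131559771
0.012 -0.0116 0.0123 29 0.08224777806985034
0.013 -0.0102 0.0107 15 0.08315736105464039
0.014 -0.0094 0.01 11 0.08429311017409549
0.015 -0.009 0.01 46 0.0832220875067747
0.016 -0.0085 0.0096 88 0.08191430405294178
lug 172 [[ 0.0186 -0.0022  0.0803]
 [ 0.0218  0.0005  0.0817]
 [ 0.024   0.0033  0.0849]]
w10 1092 481.1216125488281 -130.0923309326172 20.496244430541992 0.07796104540842075
w11 957 481.2386474609375 -130.93019104003906 20.466978073120117 0.07776691612597753
w5 235 494.7379150390625 -121.43789672851562 9.984879493713379 0.07784922691770052
```

>>> carry_out --motion '[0,2.4,1.5,0,0,7.9,0,2.8,0,0,0,7.9,0,2.8,0,0,0,7.9,0.1,2.8,0,0,0,7.9,0.1,2.8,0,0,0,7.9,0.1,2.8,0,0,0,8,0,2.5,0,0,0,8,0,0,0,0,0,0]'

```text
t: 12.35
ee_pos: [0.4802, -0.1323, 0.2456]
tool_rot: [0.99, 0.14, -0.001, -0.001]
force: [0.2, -0.7, -2.9]
gripper_width: 0.0191
```

```bash
python3 look.py w14;  python3 -c "
from h import *
im=np.load('w14.npz');M=R.from_quat(im['q']).as_matrix();print(M.round(3),np.degrees(np.arctan2(M[1,0],M[0,0])))"
```

```text
12.35 [ 0.4802 -0.1323  0.2456] [ 0.9902  0.1398 -0.0014 -0.0014] [ 0.2 -0.7 -2.9] 0.01911345442795895
[[ 0.961  0.277 -0.003]
 [ 0.277 -0.961  0.002]
 [-0.002 -0.003 -1.   ]] 16.07055712791581
```

View pics/w14.png

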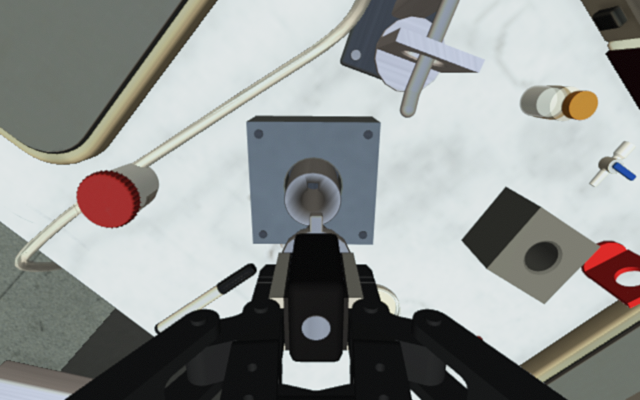

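The hub bore is at (314,198) with the spindle coming above it and the lug up the image. The keyway is also on the +x side (up). I'll centre and go down to just above the hub.

>>> carry_out --motion '[0,0.2,-2,0,0,0,0,0,-1.8,0,0,0,0,0,0,0,0,0,0,0,0,0,0,0]'

```text
t: 12.8
ee_pos: [0.481, -0.1336, 0.2087]
tool_rot: [0.991, 0.136, -0.0, -0.0]
force: [0.4, -0.7, -2.3]
gripper_width: 0.0192
```

```bash
python3 look.py w15
python3 - <<'E'
from plant import get_image
import cv2,numpy as np
a=cv2.imread("pics/w15.png");cv2.imwrite("pics/w15c.png",cv2.resize(a[140:280,230:400],(730,600),interpolation=cv2.INTER_CUBIC))
i=get_image("side");cv2.imwrite("pics/side15.png",cv2.resize(i["frame"][160:250,250:370,::-1],(800,600),interpolation=cv2.INTER_CUBIC))
E
```

```text
12.8 [ 0.481  -0.1336  0.2087] [ 9.907e-01  1.361e-01 -4.000e-04 -3.000e-04] [ 0.4 -0.7 -2.3] 0.01917281951992842
```

View pics/w15c.png

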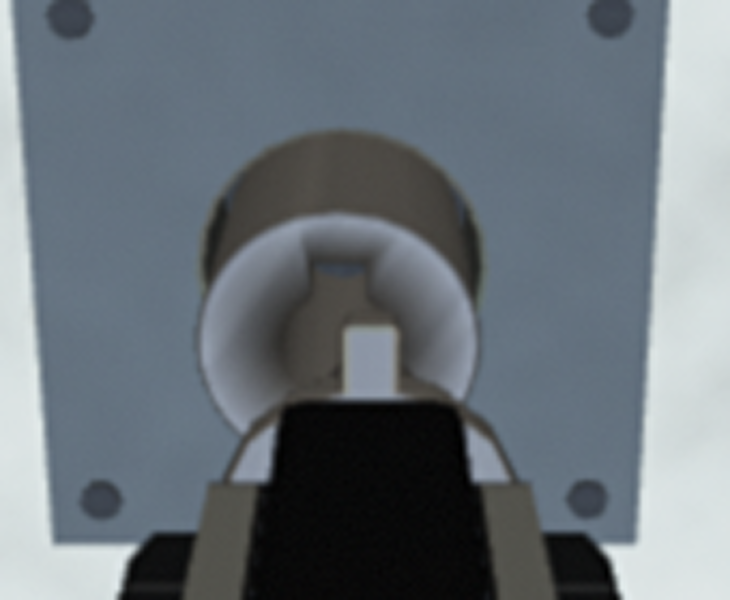

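View pics/side15.png

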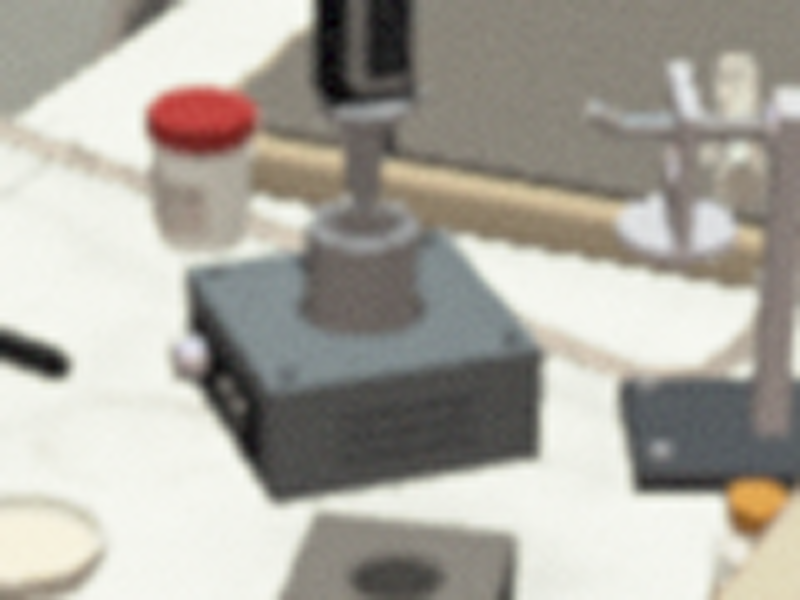

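The spindle is about 3 mm toward -y of the keyway (lug at x=370 against keyway 338 in the crop), matching the measured TCP y. Correcting.

>>> carry_out --motion '[-0.08,0.33,0,0,0,0,0,0,0,0,0,0,0,0,0,0,0,0]'

```text
t: 13.2
ee_pos: [0.4802, -0.1295, 0.2093]
tool_rot: [0.991, 0.137, 0.0, 0.0]
force: [0.1, -0.7, -2.6]
gripper_width: 0.0189
```

```bash
python3 look.py w16
python3 - <<'E'
import cv2,numpy as np
a=cv2.imread("pics/w16.png");cv2.imwrite("pics/w16c.png",cv2.resize(a[140:280,230:400],(730,600),interpolation=cv2.INTER_CUBIC))
E
```

```text
13.2 [ 0.4802 -0.1295  0.2093] [9.906e-01 1.370e-01 2.000e-04 2.000e-04] [ 0.1 -0.7 -2.6] 0.018867290017439444
```

View pics/w16c.png

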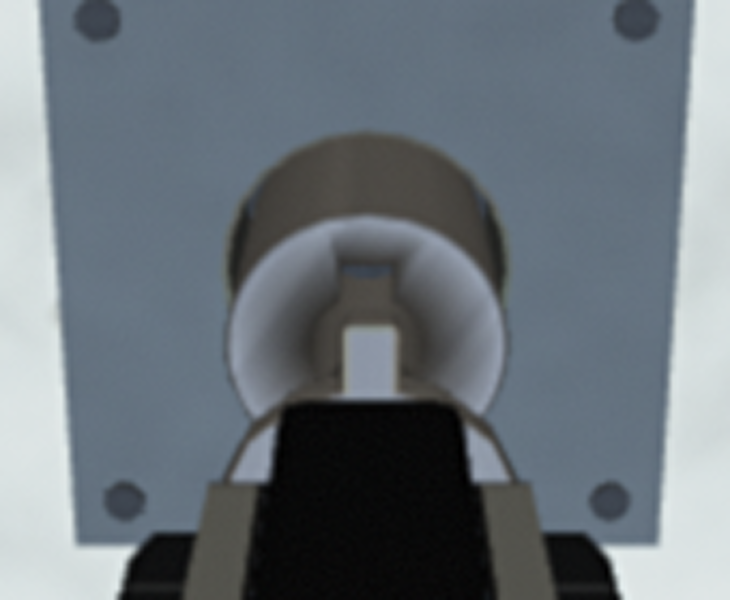

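The lug (370) and keyway (367) now line up. Descending in small steps with force checks.

>>> carry_out --motion '[0,0,-0.8,0,0,0,0,0,-0.8,0,0,0,0,0,0,0,0,0,0,0,0,0,0,0]'

```text
t: 13.65
ee_pos: [0.4802, -0.1295, 0.1925]
tool_rot: [0.991, 0.137, -0.0, -0.0]
force: [2.0, 1.2, -2.9]
gripper_width: 0.0193
```

```bash
python3 look.py w17
```

```text
13.65 [ 0.4802 -0.1295  0.1925] [ 9.906e-01  1.369e-01 -2.000e-04 -4.000e-04] [ 2.   1.2 -2.9] 0.019281647975018006
```

>>> carry_out --motion '[0,0,-0.4,0,0,0,0,0,-0.4,0,0,0,0,0,0,0,0,0]'

```text
t: 14.0
ee_pos: [0.4802, -0.1295, 0.1845]
tool_rot: [0.991, 0.137, 0.0, -0.0]
force: [3.4, 2.5, -5.3]
gripper_width: 0.0191
```

```bash
python3 look.py w18
```

```text
14.0 [ 0.4802 -0.1295  0.1845] [ 9.906e-01  1.369e-01  1.000e-04 -1.000e-04] [ 3.4  2.5 -5.3] 0.01913823958391702
```

View pics/w18.png

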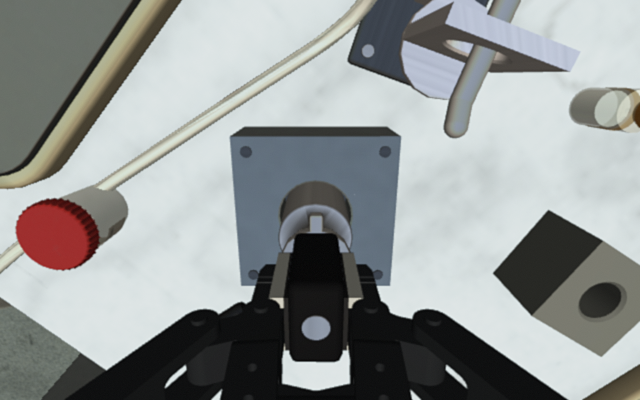

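There is a small lateral force toward +x,+y, so I'll ease 0.5 mm that way and go on.

>>> carry_out --motion '[0.05,0.03,0,0,0,0,0,0,-0.2,0,0,0,0,0,-0.2,0,0,0,0,0,0,0,0,0]'

```text
t: 14.45
ee_pos: [0.4805, -0.1294, 0.1807]
tool_rot: [0.991, 0.137, -0.0, -0.0]
force: [2.0, 0.4, -3.3]
gripper_width: 0.019
```

```bash
python3 look.py w19
```

```text
14.45 [ 0.4805 -0.1294  0.1807] [ 9.906e-01  1.369e-01 -3.000e-04 -1.000e-04] [ 2.   0.4 -3.3] 0.01902359509116598
```

>>> carry_out --motion '[0.03,0,-0.3,0,0,0,0,0,-0.3,0,0,0,0,0,0,0,0,0]'

```text
t: 14.8
ee_pos: [0.4807, -0.1293, 0.1744]
tool_rot: [0.991, 0.137, -0.001, -0.0]
force: [0.9, -0.0, -2.7]
gripper_width: 0.0192
```

```bash
python3 look.py w20
```

```text
14.8 [ 0.4807 -0.1293  0.1744] [ 9.906e-01  1.369e-01 -5.000e-04 -3.000e-04] [ 0.9 -0.  -2.7] 0.01924736304431612
```

View pics/w20.png

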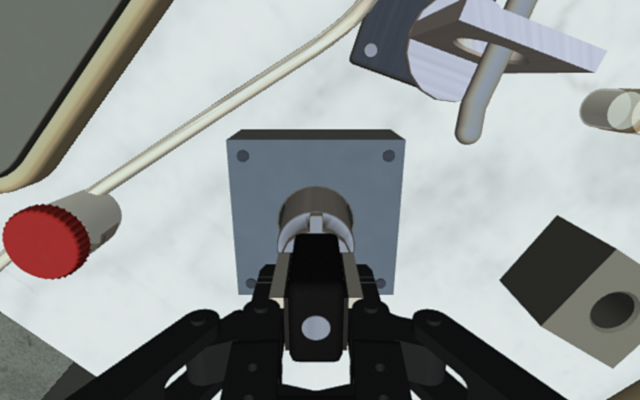

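There's no axial resistance at 25 mm depth, so the key appears to be in the keyway. Continuing to collar contact.

>>> carry_out --motion '[0,0,-0.3,0,0,0,0,0,-0.3,0,0,0,0,0,0,0,0,0]'

```text
t: 15.15
ee_pos: [0.4808, -0.1292, 0.1685]
tool_rot: [0.991, 0.137, -0.0, -0.0]
force: [0.5, 0.5, -2.9]
gripper_width: 0.0192
```

>>> carry_out --motion '[0,0,-0.2,0,0,0,0,0,-0.1,0,0,0,0,0,0,0,0,0]'

```text
t: 15.45
ee_pos: [0.4809, -0.1293, 0.1658]
tool_rot: [0.991, 0.137, -0.0, -0.0]
force: [1.2, 0.4, -2.3]
gripper_width: 0.0193
```

>>> carry_out --motion '[0,0,-0.2,0,0,0,0,0,0,0,0,0,0,0,0,0,0,0]'

```text
t: 15.75
ee_pos: [0.481, -0.1293, 0.1645]
tool_rot: [0.991, 0.137, 0.0, 0.0]
force: [-1.9, 1.4, 5.3]
gripper_width: 0.0188
```

>>> carry_out --motion '[0,0,-0.3,0,0,0,0,0,0,0,0,0,0,0,0,0,0,0]'

```text
t: 16.05
ee_pos: [0.481, -0.1294, 0.1617]
tool_rot: [0.991, 0.137, 0.0, 0.0]
force: [-2.6, 1.6, 7.8]
gripper_width: 0.0192
```

>>> carry_out --motion '[0,0,-0.2,0,0,0,0,0,0,0,0,0,0,0,0,0,0,0]'

```text
t: 16.35
ee_pos: [0.481, -0.1294, 0.1598]
tool_rot: [0.991, 0.137, 0.0, 0.0]
force: [-2.9, 1.5, 9.7]
gripper_width: 0.0192
```

Spring felt from TCP z of about 0.165 (5→10 N). Pushing on to the stop.

>>> carry_out --motion '[0,0,-0.2,0,0,0,0,0,0,0,0,0,0,0,0,0,0,0]'

```text
t: 16.65
ee_pos: [0.481, -0.1293, 0.1579]
tool_rot: [0.991, 0.137, 0.0, 0.0]
force: [-4.0, 0.4, 10.3]
gripper_width: 0.0194
```

>>> carry_out --motion '[0,0,-0.1,0,0,0,0,0,0,0,0,0,0,0,0,0,0,0]'

```text
t: 16.95
ee_pos: [0.481, -0.1294, 0.1574]
tool_rot: [0.991, 0.137, 0.001, 0.001]
force: [-4.7, 2.4, 15.0]
gripper_width: 0.019
```

>>> carry_out --motion '[0,0,-0.1,0,0,0,0,0,0,0,0,0,0,0,0,0,0,0]'

```text
t: 17.25
ee_pos: [0.481, -0.1293, 0.1574]
tool_rot: [0.991, 0.137, 0.001, 0.001]
force: [-7.5, 2.9, 26.7]
gripper_width: 0.0189
```

Force rises to 27 N with no further travel, so the hub is at its stop. I'll hold, then check visually.

>>> carry_out --motion '[0,0,0,0,0,0,0,0,0,0,0,0,0,0,0,0,0,0,0,0,0,0,0,0,0,0,0,0,0,0]'

```text
t: 17.75
ee_pos: [0.481, -0.1293, 0.1574]
tool_rot: [0.991, 0.137, 0.001, 0.001]
force: [-7.1, 2.7, 26.8]
gripper_width: 0.0195
```

```bash
python3 look.py w21
python3 - <<'E'
from plant import get_image
from h import *
im=dict(np.load("w21.npz"));c=cloud(im,im["pose"]);M=R.from_quat(im["q"]).as_matrix();t=(c-im["ee"])@M
m=(im["range_z"]>0)&(abs(t[...,2]-.0354)<.004)&(abs(t[...,0])<.017)&(abs(t[...,1])<.0085);print("grip top rel TCP",np.median(t[m][:,2]),"world",np.median(c[m][:,2]))
m=(im["range_z"]>0)&(t[...,0]>.010)&(t[...,0]<.026)&(abs(t[...,1])<.02)&(c[...,2]>.06)&(c[...,2]<.085);print("collar/hub z",np.percentile(c[m][:,2],[5,25,50,75,95]).round(4))
k=(im["range_z"]>0)&(t[...,0]>.045)&(t[...,0]<.075)&(abs(t[...,1])<.04)
a=cv2.imread("pics/w21.png");A=cv2.resize(a[150:300,220:410],(400,316),interpolation=cv2.INTER_CUBIC)
i=get_image("side");B=cv2.resize(i["frame"][160:250,250:370,::-1],(400,316),interpolation=cv2.INTER_CUBIC)
cv2.imwrite("pics/c21.png",np.hstack([A,B]))
E
```

```text
17.75 [ 0.481  -0.1293  0.1574] [9.906e-01 1.371e-01 9.000e-04 8.000e-04] [-7.1  2.7 26.8] 0.01953092842391762
grip top rel TCP 0.035435923685565515 world 0.12194647994265974
collar/hub z [0.0617 0.0688 0.0706 0.0759 0.0831]
```

View pics/c21.png

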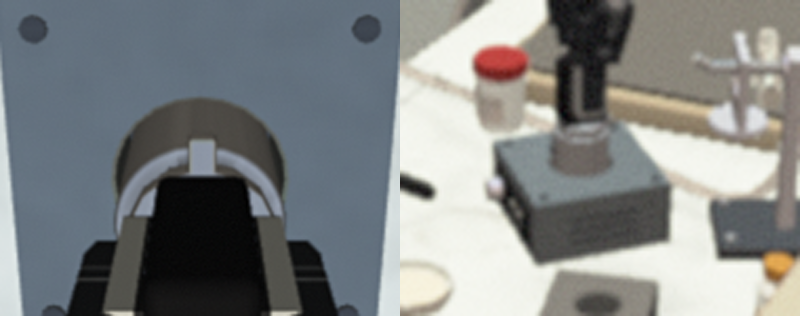

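View pics/w21.png

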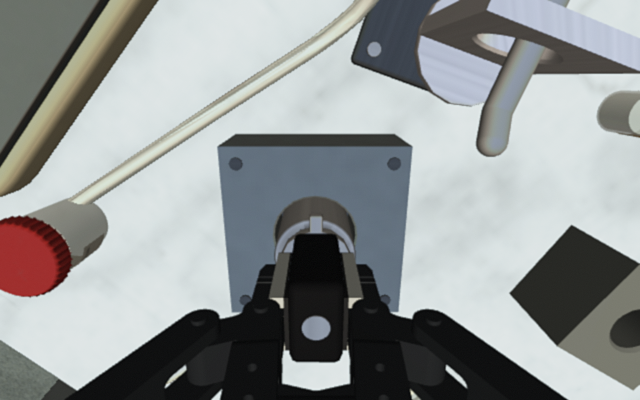

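The grip top is at z 121.9 mm, against 122 expected with the hub fully down. The collar lies on the hub rim, the cap still hangs on the peg, and the force is a steady 27 N. Handing in.

```bash
python3 -c "
from plant import close_job
print(close_job())"
```

```text
the job is handed in; nothing more can be done
None
```

The job is done and handed in at about 18 s, and no check failed or disagreed. The arm is still gripping the spindle and holding the hub down on its stop.

- **Cap:** I took it off the hub and hung it by its eye at mid-peg. After release it stayed there in the wrist and side views, and it was still on the peg in the last pictures.
- **Spindle:** I took it from the holder and turned it about 55° to match the keyway. The shaft and key then went in without axial resistance, so no searching turn was needed. The only correction was a 0.5–1 mm sideways shift for a small side force partway in.
- **Hub:** The spring began to push back at tool height 165 mm, and the stop came at 157.4 mm, about 8 mm lower. There the force rose to a steady 27 N with no further travel.
- **Last check:** The grip top is at z = 121.9 mm, against 122 mm expected with the collar on the hub and the hub fully down. A side force of about 7 N remains at the hub.
- **Bystanders:** The arm touched none of the other things, including the red look-alike, and the last pictures show nothing out of place. I did not re-measure their positions at the end.

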